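# Fan slide mailers along the microscope tray

## Task

Continue the shingled row that the grey slide mailer starts on the black tray: lay the blue mailer so that it laps about a third of its length over the grey one's unlabelled end, then the yellow one lapping the blue one in the same way, both straight along the tray between its two white lines with their white label ends showing, pointing the same way as the grey one's. Lay them down rather than dropping them (there is glass inside), and leave the green mailer where it is.

Things in the scene. Friction and masses are not known exactly. Their poses are not given: they have to be found in the camera images.
- tray: black tray fixed to the bench, 250 (x) x 150 (y) mm, +x to the robot's left within 20 degrees. Origin: centre of underside; floor 3 mm up, rim 5 mm wide, 8 mm high. White lines at y = +-21 mm. Grey mailer (84 x 34 x 8 mm) fixed flat on the floor: centre x = -76, y = 0 mm, label at its -x end, top at z = 11 mm. The row goes on towards +x
- blue: blue slide mailer, flat rigid plate 84 (x) x 34 (y) x 8 mm, about 30 g. Origin: centre of underside. White label on the last 22 mm at its -x end, which lies towards the robot's right within 40 degrees. Lapped by a third (28 mm) its centre is at x = -20 mm in the tray; let go with its label end on the grey one, it tips about 8 degrees, its other end down to the floor
- yellow: yellow slide mailer, flat rigid plate 84 (x) x 34 (y) x 8 mm, about 30 g. Origin: centre of underside. White label on the last 22 mm at its -x end, which lies towards the robot's right within 40 degrees. Lapped by a third on the blue one its centre is at about x = +36 mm in the tray; its label end then lies up to 12 mm above the tray's floor, and it tips like the blue one
- green: green mailer, a bystander to be left alone: same size, axes and label as the blue one
Not all that is in view belongs to the job. There is more than one size of the blue; the one meant has the size given above.

How it is judged:
On the way:
1. the blue mailer lies let go, lapped on the grey one (x of blue in the frame of tray between -0.034 and -0.006 m and y of blue in the frame of tray between -0.02 and 0.02 m and z of blue in the frame of tray between 0.005 and 0.014 m and angle between blue's own z axis and vertical between 0.06 and 0.25 rad and angle between the y axis of blue and the y axis of tray, either way round below 0.21 rad and x of tray in the frame of blue above 0 m and contact force between the fingers and blue below 0.1 N and linear speed of blue below 0.03 m/s), for 0.2 s.
At the end, for the whole second after the job is handed in: blue laps grey and yellow laps blue by 14 to 42 mm (each centre 42 to 70 mm along from the one before), +x ends down on the tray floor, leaning 3.5 to 14 degrees, within 20 mm of the centre line and 12 degrees of its direction, label ends all the same way as the grey one's, at rest (x of blue in the frame of tray between -0.034 and -0.006 m and y of blue in the frame of tray between -0.02 and 0.02 m and z of blue in the frame of tray between 0.005 and 0.014 m and angle between blue's own z axis and vertical between 0.06 and 0.25 rad and angle between the y axis of each of blue, yellow and the y axis of tray, either way round below 0.21 rad and x of tray in the frame of blue above 0 m and x of yellow in the frame of blue between 0.042 and 0.07 m and z of yellow in the frame of blue between 0.003 and 0.013 m and y of yellow in the frame of tray between -0.02 and 0.02 m and angle between yellow's own z axis and vertical between 0.06 and 0.25 rad and x of blue in the frame of yellow below 0 m and linear speed of each of blue, yellow below 0.02 m/s); the robot touches nothing.
It fails at once if the green mailer is moved more than 20 mm (distance of green from where it was at the start of the episode above 0.02 m).
It fails at once if the blue or yellow mailer is dropped (faster than 0.8 m/s within 30 mm of the bench) ((linear speed of blue above 0.8 m/s and height (world z) of blue below 0.03 m) or (linear speed of yellow above 0.8 m/s and height (world z) of yellow below 0.03 m)).
It also fails if it takes over 54 s, if anything falls off the work surface, if the arm or the gripper's body presses on something with over 40 N, if the wrist force passes 120 N, or if a joint passes its speed limit or range.

## Robot

A 7-joint arm with a two-finger parallel gripper is mounted at the origin on the work surface. World frame = base frame: x ahead of the robot, y to its left, z up, the work surface at z = 0. Lengths are in m, angles in rad, forces in N, time in s.
With the tool pointing down it reaches from about 0.4 to 0.85 m from the base axis. Payload 10.4 kg.
Tool frame: the origin (TCP) lies at the very end of the fingers, on their centre line; the grasp point (between the pads) lies 19 mm behind it; z points along the fingers, y is the line along which they close (so a half turn about z gives the same grasp; the last joint's range is limited). The gripper opens to 85 mm and grips with 20 to 120 N. Pads are 22 mm wide; open, the fingers measure 114 mm over their backs; the gripper's body (76 mm by 85 mm) begins 54 mm behind the grasp point. The pads swing forward as they close: fully open they stand 13 mm farther back than shut.
Start: joints at [1.262, 0.332, -0.065, 1.46, 0.022, 1.35, -0.088], TCP at [0.176, -0.6, 0.231] pointing down, gripper open.
Joint ranges: [-2.6, 2.6], [-0.5, 2.12], [-1.47, 1.34], [0.16, 2.42], [-1.27, 4.41], [0.06, 2.06], [-2.6, 2.6]. Speed limits (rad/s): [2.22, 2.22, 2.79, 2.79, 3.14, 3.14, 3.14].

## Interface

Orientations are given as a unit quaternion [x, y, z, w].
In Python, from workcell import manip, optics gives the robot as it stands.
- The arm moves only by the tool jog_arm, never from a script. Its arguments are lists of equal length, an entry for each row: "dr": the turn, a rotation vector about the tool's x, y, z normalised to -1 to 1, where 1 is 4 degrees, a list of three; "translation": the shift along the tool's x, y, z normalised to -1 to 1, where 1 is 0.025 m, a list of three; "jaw": the opening, from 0 (shut) to 1 (fully open). A call has 1 to 10 rows; each row shifts and turns the commanded pose from where the row before left it, along the tool's axes as they then stand; what a row does not reach is not made up. A row lasts 1/10 s, in which the tool goes at most 50 mm and 8.59 degrees, less where a joint would pass 70% of its speed; a pose out of reach is approached as far as the arm can. A call with a number of a shift or a turn outside -1 to 1 is refused whole. A call with a gripper value outside its range is refused whole. The fingers move at their own pace and stop on an object; "squeeze" is the grip in N (left out, the last holds). Time passes only in rows, so rows that do not move let the fingers close. It gives the time, the measured TCP pose, the force, the opening and the grip force at its end, in the units of the state.
- manip.get_obs(): the state, without advancing time (a new reading comes with each control period).
- optics.camera(name): name is "scene" or "side" or "wrist"; returns a dict with "color" (384x512x3 uint8, red, green, blue), "mtx" (3x3 intrinsics, pixels), "R" (3x3) and "t" (3): a world point X has camera coordinates R X + t. Camera axes: x right, y down, z forward; pixel columns grow to the right and rows downward; lengths in m; the calibration is good to about 2 mm. The wrist camera is an equidistant fisheye: a pixel r from the principal point sees the ray r / f radians off the axis. A picture is of the moment at which its call begins. There is no depth.
- manip.hand_in(): hands the job in; it is judged then, once.
The state is a dict: "clock": time; "joint_pos": joint angles; "joint_velocities": joint speeds; "tau": joint torques, N m; "position": TCP position; "ee_rot": TCP orientation; "ft_force": force on the tool from outside, world axes, zero at the start; "torque": the same for the moment, N m; "grip_width": opening from 0.0 (shut) to 1.0 (fully open); "grasp_force": force on a finger pad.
Only numpy, scipy, OpenCV 4.12 (cv2) and the standard library are available. Lean on these libraries where they do the work, as an engineer would, in place of code of your own. Each camera call takes 0.05 s, during which the arm holds its last target. There are 200 camera calls.

## Working session

There is one attempt and no reset: what is moved stays moved. The work goes in short steps, Python scripts to look and compute and a tool call to move; the robot and the scene stay as the last step left them, time stands still between calls to the robot, and variables do not carry over. Pictures are saved under pics/ and viewed, at most 10 in all, crops included, and the job is handed in when it is done.

Besides the shell and the picture viewer there is one more tool, called after "Request:" as a command line: name --argument value ..., lists and objects as JSON in quotes. jog_arm: Moves the arm, as the interface text tells. Scaled input: -1 to 1 covers 0.025 m each way for a shift and 4 degrees each way for a turn. Its arguments: {"type":"object","properties":{"dr":{"type":"array","items":{"type":"array","items":{"type":"number"}}},"translation":{"type":"array","items":{"type":"array","items":{"type":"number"}}},"jaw":{"type":"array","items":{"type":"number"}},"squeeze":{"type":"number"}},"required":["dr","translation","jaw"]}

```bash
mkdir -p pics
cat > h.py <<'E'
import numpy as np, cv2
from workcell import manip, optics
def snap(n,name):
    c=optics.camera(n); cv2.imwrite(f'pics/{name}.png',c['color'][:,:,::-1]); np.savez(f'pics/{name}.npz',**c); return c
E
python3 - <<'E'
from h import *
a=snap('scene','s0');b=snap('side','d0')
im=np.vstack([a['color'],b['color']])[:,:,::-1]
cv2.imwrite('pics/both.png',cv2.resize(np.hstack([a['color'],b['color']])[:,:,::-1],(800,300)))
for c in(a,b): print(c['mtx'],c['R'],c['t'])
print(manip.get_obs())
E
```

```text
[[383.16598114   0.         261.67522658]
 [  0.         383.16598114 189.62874982]
 [  0.           0.           1.        ]] [[-0.81865108  0.57421471  0.00937475]
 [ 0.42478486  0.61643496 -0.66299756]
 [-0.38648187 -0.53878141 -0.74856285]] [ 0.5056299  -0.15254655  1.13427357]
[[457.6687473    0.         260.90781719]
 [  0.         457.6687473  185.05154606]
 [  0.           0.           1.        ]] [[-0.99493196 -0.10007413 -0.00977602]
 [-0.04420214  0.52262824 -0.85141405]
 [ 0.09031374 -0.84666693 -0.52440303]] [0.54720247 0.08793829 0.72361542]
{'clock': 0.1, 'joint_pos': array([ 1.26237445,  0.33280504, -0.06467863,  1.46084553,  0.02161582,
        1.34987874, -0.08852176]), 'joint_velocities': array([-1.71125906e-04, -1.36633757e-03, -1.05235069e-03, -3.01077788e-03,
       -6.58068913e-05,  9.01790832e-04,  1.18937213e-03]), 'tau': array([ 1.06359934e-03, -6.26746774e+01,  4.91721975e-02, -3.92431605e+01,
        1.64540496e-02,  6.81300779e-03,  6.35441165e-05]), 'position': array([ 0.17610587, -0.59933988,  0.23060334]), 'ee_rot': array([ 9.89806799e-01,  1.42415290e-01, -1.26427729e-04, -6.07458991e-04]), 'ft_force': array([-0.41406768, -0.08103823,  0.21068832]), 'torque': array([-0.01785845, -0.04067176, -0.04144684]), 'grasp_force': 0.0, 'grip_width': 1.0031295553406196}
```

View pics/s0.png

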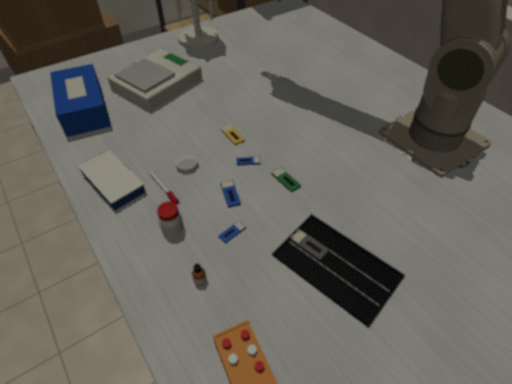

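View pics/d0.png

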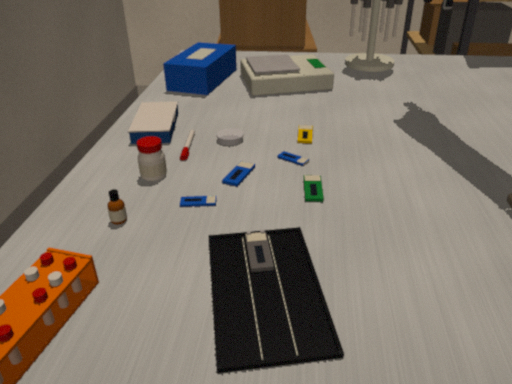

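Scene view: the blue mailers are at (248,161), (230,193) and (232,232), yellow at (233,135), green at (287,180), and the tray at (338,266). In the side view the blue ones are at (293,158), (238,174) and (198,201). The middle one looks the largest; I'll check that in an enlarged crop and by measuring.

Run:
```python
from h import *
a=np.load('pics/s0.npz');b=np.load('pics/d0.npz')
A=cv2.resize(a['color'][115:255,210:310],None,fx=4,fy=4,interpolation=2)
B=cv2.resize(b['color'][120:260,170:270],None,fx=4,fy=4,interpolation=2)
B=cv2.resize(b['color'][115:215,175:335],None,fx=2.5,fy=2.5,interpolation=2)
B=np.vstack([B,np.zeros((560-250,400,3),np.uint8)])
T=cv2.resize(a['color'][212:322,268:408],(400,314),interpolation=2); B[250:560]=T[:310]
cv2.imwrite('pics/c0.png',np.hstack([A,B])[:,:,::-1])
def plane(c,p,z):
    d=np.linalg.inv(c['mtx'])@[p[0],p[1],1]; R=c['R'];o=-R.T@c['t'];d=R.T@d
    return (o+d*(z-o[2])/d[2])
for n,c in(('scene',a),('side',b)):
    hsv=cv2.cvtColor(c['color'],cv2.COLOR_RGB2HSV)
    for col,lo,hi in(('blue',100,130),('yel',18,32),('green',50,85)):
        m=cv2.inRange(hsv,(lo,120,40),(hi,255,255))
        k,l,s,ce=cv2.connectedComponentsWithStats(m)
        for i in range(1,k):
            if 40<s[i,4]<900:
                pts=np.argwhere(l==i)[:,::-1]
                w=np.array([plane(c,p,.008)[:2] for p in pts],np.float32)
                r=cv2.minAreaRect(w)
                print(n,col,ce[i].round(),s[i,4],np.round(r[0],3),np.round(r[1],3),round(r[2]))
```

```text
scene blue [245. 161.] 97 [ 0.515 -0.226] [0.024 0.044] 56
scene blue [231. 196.] 197 [ 0.613 -0.141] [0.061 0.03 ] 73
scene blue [229. 234.] 151 [ 0.678 -0.046] [0.044 0.024] 7
scene yel [234. 136.] 150 [ 0.485 -0.332] [0.065 0.031] 90
scene green [175.  59.] 74 [ 0.431 -0.818] [0.021 0.081] 16
scene green [288. 182.] 150 [ 0.464 -0.098] [0.029 0.058] 4
side blue [152. 136.] 227 [ 0.833 -0.294] [0.096 0.061] 15
side blue [289. 157.] 150 [ 0.507 -0.221] [0.029 0.063] 59
side blue [236. 176.] 299 [ 0.611 -0.146] [0.081 0.035] 73
side blue [194. 201.] 240 [ 0.669 -0.046] [0.062 0.029] 5
side yel [418.  43.] 107 [ 0.069 -1.182] [0.278 0.055] 89
side yel [305. 136.] 202 [ 0.483 -0.331] [0.078 0.033] 89
side green [316.  63.] 75 [ 0.458 -0.893] [0.032 0.082] 17
side green [313. 191.] 293 [ 0.463 -0.098] [0.032 0.066] 4
```

View pics/c0.png

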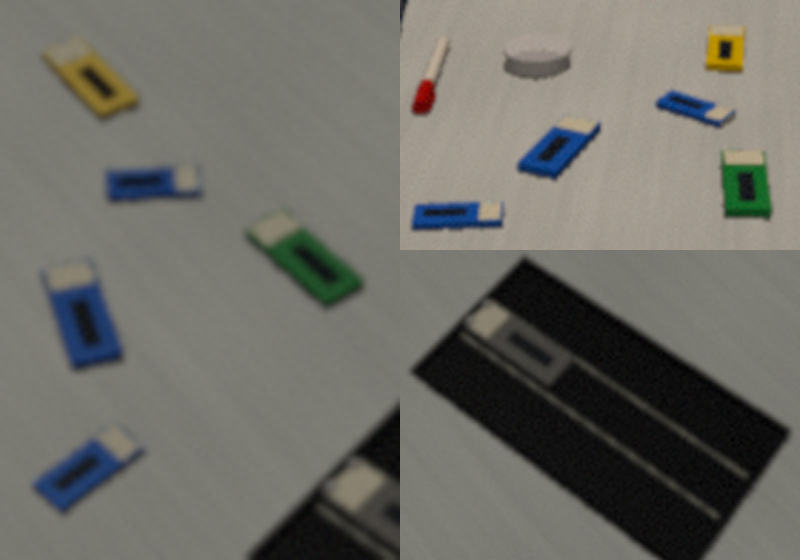

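The crop confirms it. Blue mailers in the scene view are (245,161) at about 60 mm, (231,196) at about 84 mm and (229,234) at about 62 mm. Only the middle one, at (231,196) in the scene view and (236,176) in the side view, matches 84 x 34. Its label end is at the upper left, towards the robot's right. Next I'll fit poses from corners in both views.

```bash
cat >> h.py <<'E'
def proj(c,X):
    Y=np.asarray(X)@c['R'].T+c['t']; return Y[:,:2]/Y[:,2:]*c['mtx'][0,0]+c['mtx'][:2,2]
def tri(c1,p,c2,q):
    P=[c['mtx']@np.c_[c['R'],c['t']] for c in(c1,c2)]
    X=cv2.triangulatePoints(P[0],P[1],np.float64(p).T,np.float64(q).T); return (X[:3]/X[3]).T
def fit(obs,L,W,init):
    # obs: list of (cam, 4 px) top-face corners in order (-x,+y),(-x,-y),(+x,-y),(+x,+y)
    from scipy.optimize import least_squares
    l=np.array([[-L,W],[-L,-W],[L,-W],[L,W]])/2
    def f(p):
        c,s=np.cos(p[3]),np.sin(p[3]); X=np.c_[l@np.array([[c,s],[-s,c]])+p[:2],np.full(4,p[2])]
        return np.concatenate([(proj(cam,X)-px).ravel() for cam,px in obs])
    r=least_squares(f,init); return r.x,np.abs(r.fun).max(),np.sqrt((r.fun**2).mean())
E
python3 - <<'E'
from h import *
a=dict(np.load('pics/s0.npz'));b=dict(np.load('pics/d0.npz'))
fa=lambda P:(np.array(P)+.5)/4-.5+[210,115]
fb=lambda P:(np.array(P)-[400,0]+.5)/2.5-.5+[175,115]
ft=lambda P:(np.array(P)-[400,250]+.5)*.35-.5+[268,212]
# side & scene cams both look from +y+x side toward robot; +x(mailer)=world +y, +y(mailer)=world -x
B=(fa([[91,260],[42,271],[73,361],[121,349]]),fb([[600,123],[565,117],[520,165],[555,172]]))
Y=(fa([[82,37],[43,50],[98,113],[137,98]]),fb([[745,27],[711,27],[708,66],[744,66]]))
T=(ft([[525,258],[413,370],[0,0],[790,432]])[[0,1,3]],np.array([[301,229],[208,234],[343,355.]]))
for n,o in(('blue',B),('yel',Y)):
    print(n,tri(a,o[0],b,o[1]).round(4))
    print(fit([(a,o[0]),(b,o[1])],.084,.034,[.55,-.2,.008,1.6]))
print('tray tri',tri(a,T[0],b,T[1]).round(4))
To=(np.array([[311.5,215],[273,254],[371,321],[403.5,275.5]]),np.array([[301,229],[208,234],[217,364],[343,355.]]))
print(tri(a,To[0],b,To[1]).round(4),fit([(a,To[0]),(b,To[1])],.25,.15,[.5,.1,.008,1.6]))
E
```

```text
blue [[ 0.5813 -0.1854  0.0096]
 [ 0.6116 -0.1972  0.0073]
 [ 0.6355 -0.1208  0.0065]
 [ 0.6067 -0.1107  0.008 ]]
(array([ 0.608703  , -0.15419128,  0.00743268,  1.26465237]), np.float64(1.0172624920491558), np.float64(0.6401195674002631))
yel [[ 0.465  -0.3834  0.0097]
 [ 0.4967 -0.3886  0.007 ]
 [ 0.4974 -0.3103  0.0033]
 [ 0.4657 -0.3066  0.0058]]
(array([ 0.48106082, -0.34772903,  0.00621491,  1.55018192]), np.float64(0.7110095395241842), np.float64(0.4087019132399143))
tray tri [[0.4823 0.0183 0.0048]
 [0.629  0.0572 0.0138]
 [0.4265 0.2608 0.007 ]]
[[0.4826 0.0192 0.005 ]
 [0.6285 0.0594 0.0155]
 [0.568  0.2957 0.0215]
 [0.4265 0.2596 0.0052]] (array([0.52658613, 0.1554753 , 0.00922874, 1.80092185]), np.float64(4.532328737589864), np.float64(2.22640556939673))
```

```bash
cat >> h.py <<'E'
from scipy.spatial.transform import Rotation as Ro
def tool(yaw_deg,tilt_deg=0):
    # tool z down, tool y at angle yaw in the horizontal; tilt about tool y
    a=np.radians(yaw_deg); y=np.array([np.cos(a),np.sin(a),0]); z=np.array([0,0,-1.]); x=np.cross(y,z)
    return Ro.from_matrix(np.c_[x,y,z])*Ro.from_euler('y',tilt_deg,degrees=True)
def plan(p1,R1,N=None):
    o=manip.get_obs(); R0=Ro.from_quat(o['ee_rot']); p0=o['position']
    w=(R0.inv()*R1).as_rotvec(); n=N or 1
    while True:
        M=sum((R0*Ro.from_rotvec(w*k/n)).as_matrix() for k in range(n))
        t=np.linalg.solve(M,np.asarray(p1)-p0)/.025; r=np.degrees(w)/n/4
        if N or max(np.abs(t).max(),np.abs(r).max())<=.99: break
        n+=1
    path=[p0]
    for k in range(n): path.append(path[-1]+(R0*Ro.from_rotvec(w*k/n)).apply(t*.025))
    path=np.array(path)
    print('rows',n,'dr',r.round(3),'t',t.round(3),'rmin/max',np.hypot(*path[:,:2].T).min().round(3),np.hypot(*path[:,:2].T).max().round(3),'clock',o['clock'])
E
python3 - <<'E'
from h import *
plan([.575,-.15,.2],tool(-17.5))
E
```

```text
rows 26 dr [-0.001 -0.    -0.54 ] t [ 0.959 -0.085  0.047] rmin/max 0.594 0.625 clock 0.1
```

Request:
jog_arm --dr '[[0,0,-0.54],[0,0,-0.54],[0,0,-0.54],[0,0,-0.54],[0,0,-0.54],[0,0,-0.54],[0,0,-0.54],[0,0,-0.54],[0,0,-0.54],[0,0,-0.54]]' --translation '[[0.96,-0.085,0.05],[0.96,-0.085,0.05],[0.96,-0.085,0.05],[0.96,-0.085,0.05],[0.96,-0.085,0.05],[0.96,-0.085,0.05],[0.96,-0.085,0.05],[0.96,-0.085,0.05],[0.96,-0.085,0.05],[0.96,-0.085,0.05]]' --jaw '[0.6,0.6,0.6,0.6,0.6,0.6,0.6,0.6,0.6,0.6]' --squeeze 25

```text
clock: 1.1
position: [0.3827, -0.4744, 0.2188]
ee_rot: [0.945, 0.327, 0.0, 0.0]
ft_force: [0.3, -0.8, 1.3]
grip_width: 0.599
grasp_force: 0.0
```

Request:
jog_arm --dr '[[0,0,-0.54],[0,0,-0.54],[0,0,-0.54],[0,0,-0.54],[0,0,-0.54],[0,0,-0.54],[0,0,-0.54],[0,0,-0.54],[0,0,-0.54],[0,0,-0.54]]' --translation '[[0.96,-0.085,0.05],[0.96,-0.085,0.05],[0.96,-0.085,0.05],[0.96,-0.085,0.05],[0.96,-0.085,0.05],[0.96,-0.085,0.05],[0.96,-0.085,0.05],[0.96,-0.085,0.05],[0.96,-0.085,0.05],[0.96,-0.085,0.05]]' --jaw '[0.6,0.6,0.6,0.6,0.6,0.6,0.6,0.6,0.6,0.6]'

```text
clock: 2.1
position: [0.5271, -0.2832, 0.2062]
ee_rot: [0.867, 0.498, 0.0, 0.0]
ft_force: [0.5, -0.5, 0.8]
grip_width: 0.601
grasp_force: 0.0
```

Request:
jog_arm --dr '[[0,0,-0.54],[0,0,-0.54],[0,0,-0.54],[0,0,-0.54],[0,0,-0.54],[0,0,-0.54],[0,0,0]]' --translation '[[0.96,-0.085,0.05],[0.96,-0.085,0.05],[0.96,-0.085,0.05],[0.96,-0.085,0.05],[0.96,-0.085,0.05],[0.96,-0.085,0.05],[0,0,0]]' --jaw '[0.6,0.6,0.6,0.6,0.6,0.6,0.6]'

```text
clock: 2.8
position: [0.5765, -0.1441, 0.1988]
ee_rot: [0.804, 0.595, 0.001, -0.001]
ft_force: [0.9, 0.1, 0.2]
grip_width: 0.6
grasp_force: 0.0
```

Run:
```python
from h import *
c=snap('wrist','w0'); print(c['mtx'],c['R'],c['t'],'cam',-c['R'].T@c['t']); print(manip.get_obs())
```

```text
[[297.31863964   0.         258.53501563]
 [  0.         297.31863964 193.09804901]
 [  0.           0.           1.        ]] [[ 9.56289510e-01 -2.92420698e-01 -7.13424039e-04]
 [-2.78865696e-01 -9.12690011e-01  2.98715361e-01]
 [-8.80016896e-02 -2.85459417e-01 -9.54341985e-01]] [-5.94443711e-01 -6.03371293e-05  3.58642935e-01] cam [ 0.60000464 -0.07150471  0.34186194]
{'clock': 2.85, 'joint_pos': array([ 0.59049153,  0.32947005, -0.51485374,  1.56865776,  0.16613676,
        1.28729435, -0.24804919]), 'joint_velocities': array([ 0.03098446,  0.00057999,  0.04283604, -0.0045263 ,  0.00886578,
        0.0024223 ,  0.00317176]), 'tau': array([-1.76748857e+00, -5.75042582e+01, -7.11494073e+00, -3.77911735e+01,
       -2.22756313e-01, -5.10169391e-02, -5.20985853e-02]), 'position': array([ 0.57601127, -0.14661122,  0.19881305]), 'ee_rot': array([ 8.04891522e-01,  5.93421906e-01,  2.30349599e-04, -1.61998396e-04]), 'ft_force': array([-0.688395  , -0.44822086, -0.07329017]), 'torque': array([-0.0157887 , -0.05331527,  0.03738055]), 'grasp_force': 0.0, 'grip_width': 0.5984438716826268}
```

View pics/w0.png

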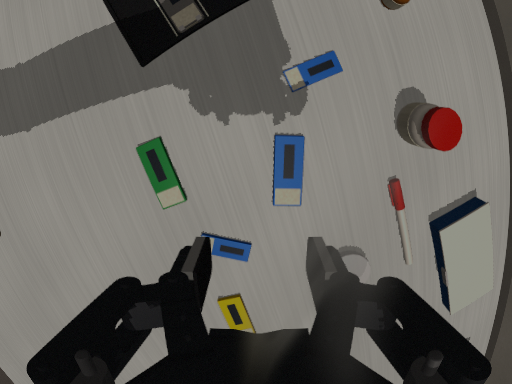

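The wrist view shows the blue mailer's top face with its label end at (274,206) to (300,206) and the other end at (275,135) to (303,135). Yellow is at (236,314), green at (162,172), and the tray's near corner is at the upper left, (143,66).

```bash
cat >> h.py <<'E'
def wray(c,px):
    u=cv2.fisheye.undistortPoints(np.float64(px).reshape(-1,1,2),c['mtx'],np.zeros(4)).reshape(-1,2)
    d=np.c_[u,np.ones(len(u))]@c['R']; return -c['R'].T@c['t'],d
def wplane(c,px,z):
    o,d=wray(c,px); return o+d*((z-o[2])/d[:,2])[:,None]
E
python3 - <<'E'
from h import *
c=dict(np.load('pics/w0.npz'));a=dict(np.load('pics/s0.npz'))
P=[[274,206],[300.5,206],[303.5,135],[275,135]]
for z in(.004,.008,.012):
  X=wplane(c,P,z); ax=(X[2]+X[3]-X[0]-X[1])/2
  print(z,X[:,:2].round(4).tolist(),X.mean(0).round(4),'ang',np.degrees(np.arctan2(ax[1],ax[0])).round(1),'L',np.hypot(*ax[:2]).round(4),'W',np.linalg.norm(X[0]-X[1]).round(4))
print('scene reproj',proj(a,wplane(c,P,.008)).round(1).tolist(), 'tray corner',wplane(c,[[143,66]],.008))
plan([.6078,-.1534,.06],tool(-17.5))
E
```

```text
0.004 [[0.582, -0.1937], [0.6128, -0.2032], [0.6384, -0.121], [0.607, -0.1119]] [ 0.61   -0.1574  0.004 ] ang 72.9 L 0.0858 W 0.0323
0.008 [[0.5822, -0.1922], [0.6127, -0.2016], [0.638, -0.1204], [0.6069, -0.1114]] [ 0.6099 -0.1564  0.008 ] ang 72.9 L 0.0848 W 0.0319
0.012 [[0.5824, -0.1908], [0.6125, -0.2001], [0.6375, -0.1198], [0.6068, -0.1109]] [ 0.6098 -0.1554  0.012 ] ang 72.9 L 0.0838 W 0.0316
scene reproj [[230.8, 178.6], [218.9, 181.2], [227.0, 205.4], [239.5, 202.2]] tray corner [[0.48665978 0.01454353 0.008     ]]
rows 6 dr [ 0.    -0.001  0.013] t [0.02  0.216 0.925] rmin/max 0.594 0.627 clock 2.85
```

Run:
```python
from h import *
plan([.6095,-.1555,.03],tool(-17.2))
```

```text
rows 7 dr [ 0.    -0.001  0.   ] t [0.008 0.198 0.965] rmin/max 0.594 0.629 clock 2.85
```

Request:
jog_arm --dr '[[0,0,0],[0,0,0],[0,0,0],[0,0,0],[0,0,0],[0,0,0],[0,0,0],[0,0,0],[0,0,0]]' --translation '[[0.01,0.35,0.9],[0.01,0.35,0.9],[0.01,0.35,0.9],[0.01,0.34,0.97],[0.01,0,0.97],[0.01,0,0.97],[0.01,0,0.97],[0,0,0],[0,0,0]]' --jaw '[0.6,0.6,0.6,0.6,0.6,0.6,0.6,0.6,0.6]'

```text
clock: 3.75
position: [0.6091, -0.1588, 0.0347]
ee_rot: [0.806, 0.591, -0.0, -0.0]
ft_force: [0.5, -0.4, 0.4]
grip_width: 0.606
grasp_force: 0.0
```

Run:
```python
from h import *
plan([.6095,-.1555,.006],tool(-17.2))
c=snap('wrist','w1'); cv2.imwrite('pics/w1c.png',cv2.resize(c['color'][100:384,150:400],None,fx=2,fy=2)[:,:,::-1])
```

```text
rows 2 dr [-0.002  0.002 -0.038] t [ 0.065 -0.011  0.573] rmin/max 0.629 0.629 clock 3.75
```

View pics/w1c.png

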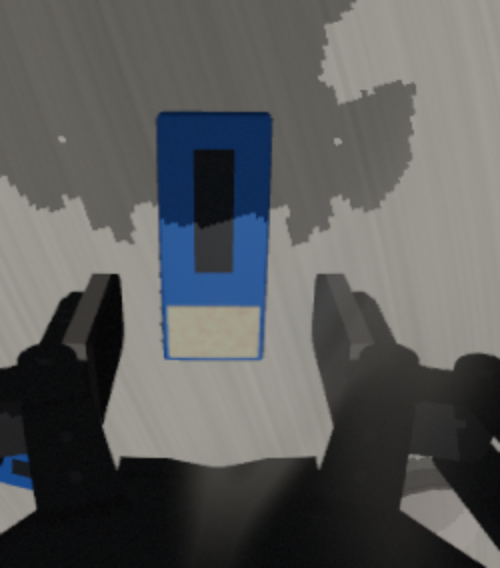

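The blue mailer is centred between the fingers, its sides at crop u 160 and 268 and the fingertips at (122,275) and (314,275). I'll estimate the fingertip height from the known 51 mm opening.

Run:
```python
from h import *
c=dict(np.load('pics/w1.npz'))
for z in(.03,.04,.05): X=wplane(c,np.array([[122,275],[314,275]])/2+[150,100],z); print(z,X.round(4),np.linalg.norm(X[0]-X[1]))
P=np.array([[165,358],[262,358],[270,113],[158,113]])/2+[150,100]
X=wplane(c,P,.008); print(X.mean(0), 'L',np.linalg.norm(X[0]-X[3]))
```

```text
0.03 [[ 0.5863 -0.1471  0.03  ]
 [ 0.6371 -0.1632  0.03  ]] 0.05333936355266787
0.04 [[ 0.5895 -0.143   0.04  ]
 [ 0.6369 -0.1579  0.04  ]] 0.04972507855959801
0.05 [[ 0.5927 -0.1389  0.05  ]
 [ 0.6366 -0.1527  0.05  ]] 0.04611079356652795
[ 0.61025524 -0.15531646  0.008     ] L 0.08361187046899646
```

Request:
jog_arm --dr '[[0,0,0],[0,0,0],[0,0,0]]' --translation '[[0.12,0,0.55],[0,0,0.55],[0,0,0]]' --jaw '[0.5,0.5,0.5]'

```text
clock: 4.1
position: [0.6085, -0.155, 0.0045]
ee_rot: [0.806, 0.592, -0.001, -0.001]
ft_force: [-1.1, -0.4, 0.5]
grip_width: 0.502
grasp_force: 0.0
```

Request:
jog_arm --dr '[[0,0,0],[0,0,0],[0,0,0]]' --translation '[[0,0,0.1],[0,0,0],[0,0,0]]' --jaw '[0.47,0.47,0.47]'

```text
clock: 4.4
position: [0.6102, -0.1555, 0.0046]
ee_rot: [0.806, 0.592, 0.0, 0.0]
ft_force: [-0.5, -1.3, 0.6]
grip_width: 0.469
grasp_force: 0.0
```

Request:
jog_arm --dr '[[0,0,0],[0,0,0],[0,0,0],[0,0,0],[0,0,0]]' --translation '[[0,0,0],[0,0,0],[0,0,0],[0,0,0],[0,0,0]]' --jaw '[0.3,0.3,0.3,0.3,0.3]' --squeeze 30

```text
clock: 4.9
position: [0.6104, -0.1555, 0.0049]
ee_rot: [0.806, 0.592, 0.0, 0.0]
ft_force: [-1.5, -0.3, 5.7]
grip_width: 0.376
grasp_force: 30.1
```

Request:
jog_arm --dr '[[0,0,0],[0,0,0],[0,0,0],[0,0,0],[0,0,0]]' --translation '[[0,0,-0.4],[0,0,-0.9],[0,0,-0.9],[0,0,-0.9],[0,0,-0.9]]' --jaw '[0.3,0.3,0.3,0.3,0.3]'

```text
clock: 5.4
position: [0.6099, -0.1553, 0.1056]
ee_rot: [0.806, 0.592, 0.0, 0.0]
ft_force: [0.6, 0.1, -0.5]
grip_width: 0.377
grasp_force: 29.9
```

Run:
```python
from h import *
plan([.55,.03,.19],tool(13.2))
```

```text
rows 8 dr [ 0.     0.    -0.958] t [ 0.914 -0.368 -0.422] rmin/max 0.551 0.629 clock 5.4
```

Request:
jog_arm --dr '[[0,0,-0.96],[0,0,-0.96],[0,0,-0.96],[0,0,-0.96],[0,0,-0.96],[0,0,-0.96],[0,0,-0.96],[0,0,-0.96],[0,0,0],[0,0,0]]' --translation '[[0.91,-0.37,-0.42],[0.91,-0.37,-0.42],[0.91,-0.37,-0.42],[0.91,-0.37,-0.42],[0.91,-0.37,-0.42],[0.91,-0.37,-0.42],[0.91,-0.37,-0.42],[0.91,-0.37,-0.42],[0,0,0],[0,0,0]]' --jaw '[0.3,0.3,0.3,0.3,0.3,0.3,0.3,0.3,0.3,0.3]'

```text
clock: 6.4
position: [0.5491, 0.0305, 0.1884]
ee_rot: [0.62, 0.785, -0.0, 0.0]
ft_force: [0.7, -0.4, -1.2]
grip_width: 0.377
grasp_force: 29.9
```

Run:
```python
from h import *
c=snap('wrist','w2')
plan([.55,.03,.19],tool(13.2))
```

```text
rows 1 dr [-0.009  0.009  0.029] t [ 0.017  0.035 -0.079] rmin/max 0.55 0.551 clock 6.45
```

View pics/w2.png

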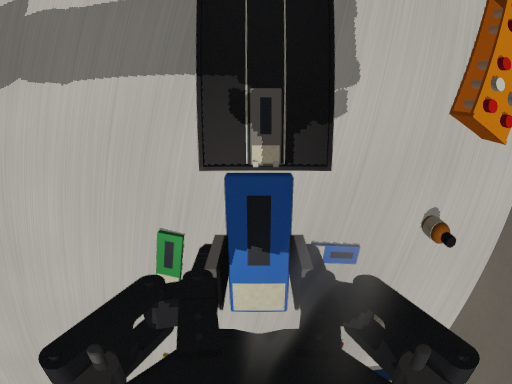

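The wrist view shows the tray's near rim corners at (199,170) and (331,170), with the sides running to (197,0) and (334,0). The grey far end is at (251,88) to (281,88), label end at (252,165) to (280,165). The blue mailer is held squarely, far end at (226,174) to (292,174) and label end at (231,311) to (288,311).

Run:
```python
from h import *
c=dict(np.load('pics/w2.npz')); ang=lambda v:np.degrees(np.arctan2(v[1],v[0])).round(2)
o,d=wray(c,[[199,170],[331,170],[197,2],[334,2]])
T=wplane(c,[[199,170],[331,170],[197,2],[334,2]],.008)
print('tray',T.round(4),'W',np.linalg.norm(T[0]-T[1]),np.linalg.norm(T[2]-T[3]),'edge angs',ang(T[2]-T[0]),ang(T[3]-T[1]),ang(T[0]-T[1])-90)
G=wplane(c,[[252,165],[280,165],[281,88],[251,88]],.011)
print('grey',G.mean(0),'L',np.linalg.norm(G[:2].mean(0)-G[2:].mean(0)),'W',np.linalg.norm(G[2]-G[3]),'ang',ang(G[2]+G[3]-G[0]-G[1]))
u=G[2:].mean(0)-G[:2].mean(0); u/=np.linalg.norm(u)
tm=T[:2].mean(0)
for n,oo in(('from grey',G.mean(0)+.076*u),('from near edge',tm+.125*u)): print(n,oo.round(4))
for z in(.18,.19,.2,.21):
  H=wplane(c,[[231,311],[288,311],[292,174],[226,174]],z); print(z,'held',H.mean(0).round(4),np.linalg.norm(H[:2].mean(0)-H[2:].mean(0)).round(4),np.linalg.norm(H[0]-H[1]).round(4),np.linalg.norm(H[2]-H[3]).round(4),ang(H[2]+H[3]-H[0]-H[1]))
# height of tray by two views (scene + wrist) for near corners and grey far corners
a=dict(np.load('pics/s0.npz'))
def tri2(pw,ps):
    o1,d1=wray(c,[pw]);d1=d1[0];o2=-a['R'].T@a['t'];d2=a['R'].T@np.linalg.inv(a['mtx'])@[*ps,1]
    s=np.linalg.lstsq(np.c_[d1,-d2],o2-o1,rcond=None)[0]; return ((o1+d1*s[0]+o2+d2*s[1])/2).round(4)
print(tri2([199,170],[311.5,215]),tri2([331,170],[273,254]))
ft=lambda P:(np.array(P)-[400,250]+.5)*.35-.5+[268,212]
print(tri2([251,88],ft([575,352])),tri2([281,88],ft([553,382])))
```

```text
tray [[0.484  0.0164 0.008 ]
 [0.6296 0.0514 0.008 ]
 [0.4398 0.2023 0.008 ]
 [0.5853 0.2387 0.008 ]] W 0.14968019827263587 0.14996257627769058 edge angs 103.37 103.29 -256.49
grey [0.54617554 0.08064656 0.011     ] L 0.08407408558466443 W 0.03173121441332603 ang 103.65
from grey [0.5282 0.1545 0.011 ]
from near edge [0.5273 0.1553 0.008 ]
0.18 held [0.5519 0.0243 0.18  ] 0.0911 0.0371 0.0347 103.67
0.19 held [0.5507 0.0296 0.19  ] 0.0851 0.0347 0.0324 103.67
0.2 held [0.5494 0.0349 0.2   ] 0.0791 0.0322 0.0301 103.67
0.21 held [0.5481 0.0402 0.21  ] 0.073 0.0298 0.0278 103.67
[0.4822 0.0163 0.0015] [0.628  0.0542 0.0084]
[0.52   0.1187 0.0196] [0.5499 0.1269 0.0149]
```

Run:
```python
from h import *
plan([.5318,.1355,.05],tool(13.3,-8.1))
```

```text
rows 6 dr [-0.002 -0.336  0.001] t [0.769 0.05  0.877] rmin/max 0.547 0.55 clock 6.45
```

Request:
jog_arm --dr '[[0,-0.34,0],[0,-0.34,0],[0,-0.34,0],[0,-0.34,0],[0,-0.34,0],[0,-0.33,0],[0,0,0],[0,0,0],[0,0,0]]' --translation '[[0.77,0.05,0.87],[0.77,0.05,0.87],[0.77,0.05,0.87],[0.77,0.05,0.87],[0.77,0.05,0.87],[0.77,0.05,0.87],[0,0,0],[0,0,0],[0,0,0]]' --jaw '[0.3,0.3,0.3,0.3,0.3,0.3,0.3,0.3,0.3]'

```text
clock: 7.35
position: [0.5332, 0.1343, 0.0519]
ee_rot: [0.62, 0.781, -0.044, 0.056]
ft_force: [0.1, 0.2, -0.6]
grip_width: 0.38
grasp_force: 30.0
```

Run:
```python
from h import *
plan([.5318,.1355,.018],tool(13.3,-8.1))
```

```text
rows 2 dr [ 0.002  0.005 -0.019] t [ 0.126 -0.022  0.667] rmin/max 0.549 0.55 clock 7.35
```

Request:
jog_arm --dr '[[0,0,0],[0,0,0],[0,0,0],[0,0,0],[0,0,0]]' --translation '[[0.13,-0.02,0.6],[0.13,-0.02,0.6],[0.01,0,0.1],[0,0,0],[0,0,0]]' --jaw '[0.3,0.3,0.3,0.3,0.3]'

```text
clock: 7.85
position: [0.5311, 0.1373, 0.0183]
ee_rot: [0.619, 0.782, -0.044, 0.056]
ft_force: [0.3, -0.3, 0.3]
grip_width: 0.381
grasp_force: 30.0
```

Now I'll lower in small steps to contact.

Request:
jog_arm --dr '[[0,0,0],[0,0,0],[0,0,0]]' --translation '[[-0.01,0,0.08],[0,0,0.04],[0,0,0]]' --jaw '[0.3,0.3,0.3]'

```text
clock: 8.15
position: [0.5311, 0.1366, 0.0153]
ee_rot: [0.619, 0.782, -0.044, 0.056]
ft_force: [0.5, -0.7, -1.5]
grip_width: 0.375
grasp_force: 30.0
```

Request:
jog_arm --dr '[[0,0,0],[0,0,0],[0,0,0]]' --translation '[[0,0,0.04],[0,0,0],[0,0,0]]' --jaw '[0.3,0.3,0.3]'

```text
clock: 8.45
position: [0.5311, 0.1365, 0.0143]
ee_rot: [0.619, 0.782, -0.044, 0.056]
ft_force: [-0.1, 0.2, -0.9]
grip_width: 0.379
grasp_force: 30.0
```

Request:
jog_arm --dr '[[0,0,0],[0,0,0],[0,0,0]]' --translation '[[0,0,0.03],[0,0,0],[0,0,0]]' --jaw '[0.3,0.3,0.3]'

```text
clock: 8.75
position: [0.5312, 0.1365, 0.0138]
ee_rot: [0.619, 0.782, -0.044, 0.056]
ft_force: [-1.4, 0.5, 3.1]
grip_width: 0.376
grasp_force: 30.5
```

Request:
jog_arm --dr '[[0,0,0],[0,0,0],[0,0,0]]' --translation '[[0,0,0.03],[0,0,0],[0,0,0]]' --jaw '[0.3,0.3,0.3]'

```text
clock: 9.05
position: [0.5313, 0.1365, 0.0135]
ee_rot: [0.619, 0.782, -0.044, 0.056]
ft_force: [-5.1, -0.5, 11.3]
grip_width: 0.381
grasp_force: 31.4
```

Contact at z = 13.5 mm, as expected. I'll ease off slightly, open partway and lift.

Request:
jog_arm --dr '[[0,0,0],[0,0,0],[0,0,0],[0,0,0],[0,0,0]]' --translation '[[0,0,-0.03],[0,0,0],[0,0,0],[0,0,0],[0,0,0]]' --jaw '[0.3,0.45,0.55,0.6,0.6]'

```text
clock: 9.55
position: [0.5311, 0.1363, 0.0133]
ee_rot: [0.619, 0.782, -0.044, 0.055]
ft_force: [-0.2, 0.2, 0.4]
grip_width: 0.599
grasp_force: 0.0
```

Request:
jog_arm --dr '[[0,0,0],[0,0,0],[0,0,0],[0,0,0],[0,0.5,0],[0,0.5,0],[0,0.5,0],[0,0.5,0],[0,0,0]]' --translation '[[0,0,-0.2],[0,0,-0.4],[0,0,-0.9],[0,0,-0.9],[0,0,-0.9],[0,0,-0.9],[-0.5,0,-0.9],[-0.9,0,-0.9],[0,0,0]]' --jaw '[0.6,0.6,0.6,0.6,0.6,0.6,0.6,0.6,0.6]'

```text
clock: 10.45
position: [0.5381, 0.115, 0.168]
ee_rot: [0.623, 0.782, 0.001, 0.003]
ft_force: [0.3, 0.1, 0.1]
grip_width: 0.601
grasp_force: 0.0
```

Run:
```python
from h import *
c=snap('wrist','w3');d=snap('side','d3')
D=cv2.resize(d['color'][205:375,195:355],(361,384),interpolation=2)
cv2.imwrite('pics/v3.png',np.hstack([c['color'][:,80:500],D])[:,:,::-1])
plan([.455,-.345,.2],tool(-1.2))
```

```text
rows 19 dr [0.001 0.002 0.189] t [-0.953 -0.278 -0.072] rmin/max 0.522 0.571 clock 10.55
```

View pics/v3.png

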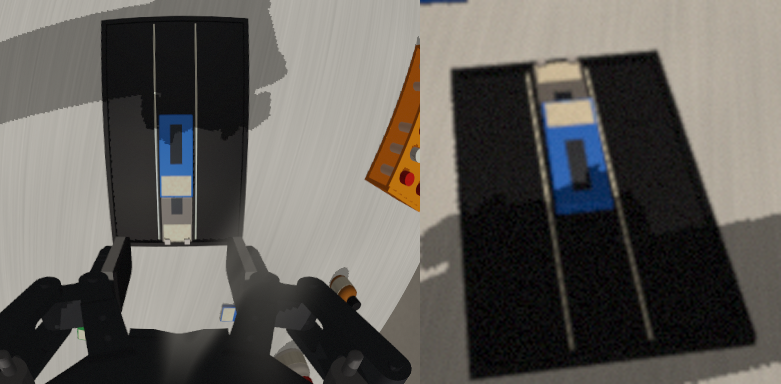

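Blue is laid straight between the lines: its far end is at crop (160..192,115) in the wrist view, lapped over the grey mailer with the label showing. Now the yellow one.

Run:
```python
from h import *
c=dict(np.load('pics/w3.npz'))
o=np.array([.5277,.155]);u=np.array([np.cos(np.radians(103.4)),np.sin(np.radians(103.4))]);v=np.array([-u[1],u[0]])
def loc(p,z): X=wplane(c,p,z)[:,:2]-o; return np.c_[X@u,X@v].round(4).tolist()
print('blue far',loc([[240,115],[272.5,115]],.011),'label end',loc([[241,195],[271,195]],.021))
print('rim',loc([[182,19],[329,18],[194,245],[321,244]],.008))
plan([.478,-.355,.2],tool(-1.2))
```

```text
blue far [[0.0216, 0.0155], [0.0213, -0.0169]] label end [[-0.059, 0.0157], [-0.0593, -0.0151]]
rim [[0.1258, 0.0742], [0.1253, -0.0756], [-0.1239, 0.0732], [-0.124, -0.0744]]
rows 19 dr [0.001 0.002 0.189] t [-0.979 -0.232 -0.072] rmin/max 0.531 0.595 clock 10.55
```

Request:
jog_arm --dr '[[0,0,0.19],[0,0,0.19],[0,0,0.19],[0,0,0.19],[0,0,0.19],[0,0,0.19],[0,0,0.19],[0,0,0.19],[0,0,0.19],[0,0,0.19]]' --translation '[[-0.98,-0.23,-0.07],[-0.98,-0.23,-0.07],[-0.98,-0.23,-0.07],[-0.98,-0.23,-0.07],[-0.98,-0.23,-0.07],[-0.98,-0.23,-0.07],[-0.98,-0.23,-0.07],[-0.98,-0.23,-0.07],[-0.98,-0.23,-0.07],[-0.98,-0.23,-0.07]]' --jaw '[0.6,0.6,0.6,0.6,0.6,0.6,0.6,0.6,0.6,0.6]'

```text
clock: 11.55
position: [0.5202, -0.1319, 0.1817]
ee_rot: [0.671, 0.742, -0.001, 0.0]
ft_force: [0.7, 0.1, 0.5]
grip_width: 0.601
grasp_force: 0.0
```

Request:
jog_arm --dr '[[0,0,0.19],[0,0,0.19],[0,0,0.19],[0,0,0.19],[0,0,0.19],[0,0,0.19],[0,0,0.19],[0,0,0.19],[0,0,0.19],[0,0,0]]' --translation '[[-0.98,-0.23,-0.07],[-0.98,-0.23,-0.07],[-0.98,-0.23,-0.07],[-0.98,-0.23,-0.07],[-0.98,-0.23,-0.07],[-0.98,-0.23,-0.07],[-0.98,-0.23,-0.07],[-0.98,-0.23,-0.07],[-0.98,-0.23,-0.07],[0,0,0]]' --jaw '[0.6,0.6,0.6,0.6,0.6,0.6,0.6,0.6,0.6,0.6]'

```text
clock: 12.55
position: [0.4768, -0.36, 0.1983]
ee_rot: [0.717, 0.697, -0.001, 0.001]
ft_force: [-0.5, 0.6, -0.2]
grip_width: 0.599
grasp_force: 0.0
```

Request:
jog_arm --dr '[[0,0,0],[0,0,0]]' --translation '[[0,0,0],[0,0,0]]' --jaw '[0.6,0.6]'

```text
clock: 12.75
position: [0.4792, -0.3544, 0.1983]
ee_rot: [0.714, 0.7, -0.0, 0.001]
ft_force: [-0.2, -0.1, 0.5]
grip_width: 0.598
grasp_force: 0.0
```

Run:
```python
from h import *
c=snap('wrist','w4');cv2.imwrite('pics/w4c.png',cv2.resize(c['color'][80:280,160:380],None,fx=3,fy=3,interpolation=2)[:,:,::-1])
```

```text
(no output)
```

View pics/w4c.png

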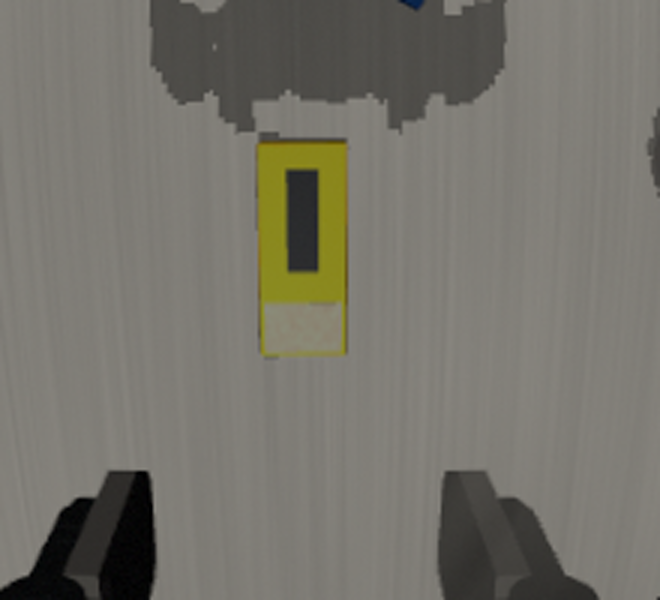

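The enlarged crop shows yellow's top face with its far end at (258,142) to (347,142) and its label end at (262,355) to (346,355).

Run:
```python
from h import *
c=dict(np.load('pics/w4.npz'));a=dict(np.load('pics/s0.npz'))
P=(np.array([[262,355],[346.5,355],[347,143],[258,143]])+.5)/3-.5+[160,80]
X=wplane(c,P,.008); ax=X[2]+X[3]-X[0]-X[1]; an=np.degrees(np.arctan2(ax[1],ax[0]))
m=X.mean(0); print(m,an,'L',np.linalg.norm(ax)/2,'W',np.linalg.norm(X[0]-X[1]))
S=(np.array([[43,50],[82,37],[137,98],[98,113]])+.5)/4-.5+[210,115]
o,d=wray(c,P)
for i in range(4):
    o2=-a['R'].T@a['t'];d2=a['R'].T@np.linalg.inv(a['mtx'])@[*S[[1,0,3,2][i]] if 0 else S[i],1] if 0 else a['R'].T@np.linalg.inv(a['mtx'])@np.r_[S[[1,0,3,2][i]],1]
    s=np.linalg.lstsq(np.c_[d[i],-d2],o2-o,rcond=None)[0]; print('tri',((o+d[i]*s[0]+o2+d2*s[1])/2).round(4))
plan([m[0],m[1],.03],tool(an-90))
```

```text
File "<stdin>", line 9
    o2=-a['R'].T@a['t'];d2=a['R'].T@np.linalg.inv(a['mtx'])@[*S[[1,0,3,2][i]] if 0 else S[i],1] if 0 else a['R'].T@np.linalg.inv(a['mtx'])@np.r_[S[[1,0,3,2][i]],1]
                                                                              ^^
SyntaxError: invalid syntax
```

Run:
```python
from h import *
c=dict(np.load('pics/w4.npz'));a=dict(np.load('pics/s0.npz'))
P=(np.array([[262,355],[346.5,355],[347,143],[258,143]])+.5)/3-.5+[160,80]
X=wplane(c,P,.008); ax=X[2]+X[3]-X[0]-X[1]; an=np.degrees(np.arctan2(ax[1],ax[0]))
m=X.mean(0); print(m,an,'L',np.linalg.norm(ax)/2,'W',np.linalg.norm(X[0]-X[1]))
S=(np.array([[82,37],[43,50],[98,113],[137,98]])+.5)/4-.5+[210,115]
o,d=wray(c,P); o2=-a['R'].T@a['t']; Ki=np.linalg.inv(a['mtx'])
for di,s in zip(d,S):
    d2=a['R'].T@Ki@np.r_[s,1]; k=np.linalg.lstsq(np.c_[di,-d2],o2-o,rcond=None)[0]
    print('tri',((o+di*k[0]+o2+d2*k[1])/2).round(4))
plan([m[0],m[1],.03],tool(an-90))
```

```text
[ 0.48306701 -0.34804212  0.008     ] 89.43277719777453 L 0.08309457477759566 W 0.033310143575032966
tri [ 0.4644 -0.3883  0.0068]
tri [ 0.498  -0.3881  0.01  ]
tri [ 0.4998 -0.3066  0.0076]
tri [ 0.4666 -0.3062  0.0057]
rows 7 dr [ 0.001  0.003 -0.02 ] t [0.037 0.02  0.962] rmin/max 0.595 0.596 clock 12.8
```

Request:
jog_arm --dr '[[0,0,-0.02],[0,0,-0.02],[0,0,-0.02],[0,0,-0.02],[0,0,-0.02],[0,0,-0.02],[0,0,-0.02],[0,0,0],[0,0,0],[0,0,0]]' --translation '[[0.05,0.03,0.96],[0.05,0.03,0.96],[0.05,0.03,0.96],[0.05,0.03,0.96],[0.05,0.02,0.96],[0,0,0.96],[0,0,0.96],[0,0,0],[0,0,0],[0,0,0]]' --jaw '[0.6,0.6,0.6,0.6,0.6,0.6,0.6,0.55,0.55,0.55]'

```text
clock: 13.8
position: [0.4836, -0.3494, 0.032]
ee_rot: [0.711, 0.703, -0.0, 0.002]
ft_force: [0.3, 0.1, -0.0]
grip_width: 0.55
grasp_force: 0.0
```

Run:
```python
from h import *
plan([.4831,-.348,.0048],tool(-.6))
```

```text
rows 2 dr [ 0.017  0.023 -0.   ] t [ 0.029 -0.012  0.544] rmin/max 0.595 0.597 clock 13.8
```

Request:
jog_arm --dr '[[0,0,0],[0,0,0],[0,0,0],[0,0,0]]' --translation '[[0.03,0,0.54],[0.03,0,0.54],[0,0,0],[0,0,0]]' --jaw '[0.5,0.5,0.48,0.48]'

```text
clock: 14.2
position: [0.4823, -0.3474, 0.0028]
ee_rot: [0.711, 0.703, -0.001, 0.0]
ft_force: [-0.1, 0.3, 1.5]
grip_width: 0.477
grasp_force: 0.0
```

Request:
jog_arm --dr '[[0,0,0],[0,0,0],[0,0,0],[0,0,0],[0,0,0]]' --translation '[[0,0,0],[0,0,0],[0,0,0],[0,0,0],[0,0,0]]' --jaw '[0.3,0.3,0.3,0.3,0.3]' --squeeze 30

```text
clock: 14.7
position: [0.4827, -0.3478, 0.0036]
ee_rot: [0.711, 0.703, -0.001, 0.001]
ft_force: [0.5, 0.4, 0.7]
grip_width: 0.385
grasp_force: 29.9
```

Request:
jog_arm --dr '[[0,0,0],[0,0,0],[0,0,0],[0,0,0],[0,0,0],[0,0,0],[0,0,0]]' --translation '[[0,0,-0.4],[0,0,-0.9],[0,0,-0.9],[0,0,-0.9],[0,0,-0.9],[0,0,-0.9],[0,0,0]]' --jaw '[0.3,0.3,0.3,0.3,0.3,0.3,0.3]'

```text
clock: 15.4
position: [0.4843, -0.3484, 0.1301]
ee_rot: [0.711, 0.703, -0.0, 0.004]
ft_force: [0.1, 0.3, -1.1]
grip_width: 0.381
grasp_force: 29.9
```

Run:
```python
from h import *
o=np.array([.5277,.155]);u=np.array([-.2317,.9728])
print(o+.0365*u)
t=o+.0365*u-.0*u
plan([*t,.12],tool(13.3,-8.1))
c=snap('wrist','w5');cv2.imwrite('pics/w5.png',c['color'][:,:,::-1])
```

```text
[0.51924295 0.1905072 ]
rows 22 dr [-0.008 -0.088 -0.158] t [ 0.97   0.166 -0.049] rmin/max 0.522 0.597 clock 15.4
```

View pics/w5.png

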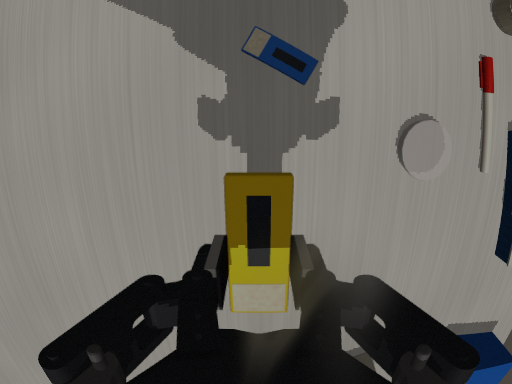

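The yellow mailer is held squarely at the same place as the blue one was, far end at (225,174) to (293,174). Now I'll carry it over.

Request:
jog_arm --dr '[[0,-0.09,-0.16],[0,-0.09,-0.16],[0,-0.09,-0.16],[0,-0.09,-0.16],[0,-0.09,-0.16],[0,-0.09,-0.16],[0,-0.09,-0.16],[0,-0.09,-0.16],[0,-0.09,-0.16],[0,-0.09,-0.16]]' --translation '[[0.97,0.166,-0.05],[0.97,0.166,-0.05],[0.97,0.166,-0.05],[0.97,0.166,-0.05],[0.97,0.166,-0.05],[0.97,0.166,-0.05],[0.97,0.166,-0.05],[0.97,0.166,-0.05],[0.97,0.166,-0.05],[0.97,0.166,-0.05]]' --jaw '[0.3,0.3,0.3,0.3,0.3,0.3,0.3,0.3,0.3,0.3]'

```text
clock: 16.45
position: [0.5139, -0.1024, 0.1304]
ee_rot: [0.67, 0.742, -0.023, 0.023]
ft_force: [0.1, 0.7, 0.2]
grip_width: 0.383
grasp_force: 29.9
```

Request:
jog_arm --dr '[[0,-0.09,-0.16],[0,-0.09,-0.16],[0,-0.09,-0.16],[0,-0.09,-0.16],[0,-0.09,-0.16],[0,-0.09,-0.16],[0,-0.09,-0.16],[0,-0.09,-0.16],[0,-0.09,-0.16],[0,-0.09,-0.16]]' --translation '[[0.97,0.166,-0.05],[0.97,0.166,-0.05],[0.97,0.166,-0.05],[0.97,0.166,-0.05],[0.97,0.166,-0.05],[0.97,0.166,-0.05],[0.97,0.166,-0.05],[0.97,0.166,-0.05],[0.97,0.166,-0.05],[0.97,0.166,-0.05]]' --jaw '[0.3,0.3,0.3,0.3,0.3,0.3,0.3,0.3,0.3,0.3]'

```text
clock: 17.45
position: [0.5184, 0.1432, 0.1199]
ee_rot: [0.627, 0.777, -0.046, 0.045]
ft_force: [0.2, 0.4, -1.3]
grip_width: 0.382
grasp_force: 29.9
```

Request:
jog_arm --dr '[[0,-0.09,-0.16],[0,-0.09,-0.16],[0,0,0],[0,0,0],[0,0,0]]' --translation '[[0.97,0.166,-0.05],[0.97,0.166,-0.05],[0,0,0],[0,0,0],[0,0,0]]' --jaw '[0.3,0.3,0.3,0.3,0.3]'

```text
clock: 17.95
position: [0.5166, 0.1903, 0.1164]
ee_rot: [0.618, 0.783, -0.05, 0.049]
ft_force: [0.4, 0.4, -0.3]
grip_width: 0.381
grasp_force: 29.9
```

Run:
```python
from h import *
plan([.5192,.1905,.035],tool(13.3,-8.1))
```

```text
rows 4 dr [-0.062 -0.006  0.011] t [0.11  0.035 0.806] rmin/max 0.551 0.553 clock 17.95
```

Request:
jog_arm --dr '[[-0.06,0,0.01],[-0.06,0,0.01],[-0.06,0,0.01],[-0.06,0,0.01],[0,0,0],[0,0,0],[0,0,0]]' --translation '[[0.11,0.035,0.81],[0.11,0.035,0.81],[0.11,0.035,0.81],[0.11,0.035,0.81],[0,0,0],[0,0,0],[0,0,0]]' --jaw '[0.3,0.3,0.3,0.3,0.3,0.3,0.3]'

```text
clock: 18.65
position: [0.52, 0.1917, 0.0362]
ee_rot: [0.619, 0.783, -0.042, 0.055]
ft_force: [0.0, 0.6, 0.7]
grip_width: 0.38
grasp_force: 30.0
```

Run:
```python
from h import *
plan([.5192,.1905,.016],tool(13.3,-8.1))
```

```text
rows 1 dr [ 0.025 -0.034  0.008] t [ 0.072 -0.043  0.806] rmin/max 0.553 0.554 clock 18.65
```

Request:
jog_arm --dr '[[0.02,-0.03,0],[0,0,0],[0,0,0],[0,0,0]]' --translation '[[0.04,-0.02,0.4],[0.03,-0.02,0.38],[0,0,0],[0,0,0]]' --jaw '[0.3,0.3,0.3,0.3]'

```text
clock: 19.05
position: [0.5182, 0.1906, 0.015]
ee_rot: [0.618, 0.783, -0.045, 0.055]
ft_force: [-0.2, 0.8, 0.1]
grip_width: 0.383
grasp_force: 30.0
```

Request:
jog_arm --dr '[[0,0,0],[0,0,0],[0,0,0]]' --translation '[[0,0,0.05],[0,0,0],[0,0,0]]' --jaw '[0.3,0.3,0.3]'

```text
clock: 19.35
position: [0.5186, 0.1905, 0.0144]
ee_rot: [0.618, 0.783, -0.044, 0.055]
ft_force: [0.7, 0.6, -0.5]
grip_width: 0.381
grasp_force: 30.0
```

Request:
jog_arm --dr '[[0,0,0],[0,0,0],[0,0,0]]' --translation '[[0,0,0.04],[0,0,0],[0,0,0]]' --jaw '[0.3,0.3,0.3]'

```text
clock: 19.65
position: [0.5186, 0.1903, 0.0132]
ee_rot: [0.618, 0.783, -0.044, 0.055]
ft_force: [0.2, 0.2, -0.2]
grip_width: 0.386
grasp_force: 30.0
```

Request:
jog_arm --dr '[[0,0,0],[0,0,0],[0,0,0]]' --translation '[[0,0,0.03],[0,0,0],[0,0,0]]' --jaw '[0.3,0.3,0.3]'

```text
clock: 19.95
position: [0.5186, 0.1903, 0.0125]
ee_rot: [0.618, 0.783, -0.044, 0.055]
ft_force: [-0.0, -0.4, 1.5]
grip_width: 0.383
grasp_force: 30.1
```

Request:
jog_arm --dr '[[0,0,0],[0,0,0],[0,0,0]]' --translation '[[0,0,0.02],[0,0,0],[0,0,0]]' --jaw '[0.3,0.3,0.3]'

```text
clock: 20.25
position: [0.5187, 0.1903, 0.0124]
ee_rot: [0.618, 0.783, -0.044, 0.055]
ft_force: [-2.2, -1.0, 6.2]
grip_width: 0.383
grasp_force: 30.6
```

Request:
jog_arm --dr '[[0,0,0],[0,0,0],[0,0,0],[0,0,0]]' --translation '[[0,0,0],[0,0,0],[0,0,0],[0,0,0]]' --jaw '[0.45,0.55,0.6,0.6]'

```text
clock: 20.65
position: [0.5185, 0.1901, 0.0118]
ee_rot: [0.618, 0.783, -0.044, 0.055]
ft_force: [-0.3, -0.2, 0.3]
grip_width: 0.595
grasp_force: 0.0
```

Request:
jog_arm --dr '[[0,0,0],[0,0,0],[0,0,0],[0,0,0],[0,0.5,0],[0,0.5,0],[0,0.5,0],[0,0.5,0],[0,0,0],[0,0,0]]' --translation '[[0,0,-0.2],[0,0,-0.4],[0,0,-0.9],[0,0,-0.9],[0,0,-0.9],[0,0,-0.9],[-0.7,0,-0.9],[-0.9,0,-0.9],[-0.9,0,0],[0,0,0]]' --jaw '[0.6,0.6,0.6,0.6,0.6,0.6,0.6,0.6,0.6,0.6]'

```text
clock: 21.65
position: [0.5309, 0.1417, 0.1644]
ee_rot: [0.622, 0.783, -0.001, 0.001]
ft_force: [-0.4, -0.0, -1.1]
grip_width: 0.6
grasp_force: 0.0
```

Run:
```python
from h import *
c=snap('wrist','w6');d=snap('side','d6')
D=cv2.resize(d['color'][205:375,195:355],(361,384),interpolation=2)
cv2.imwrite('pics/v6.png',np.hstack([c['color'][:,80:500],D])[:,:,::-1])
```

```text
(no output)
```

View pics/v6.png

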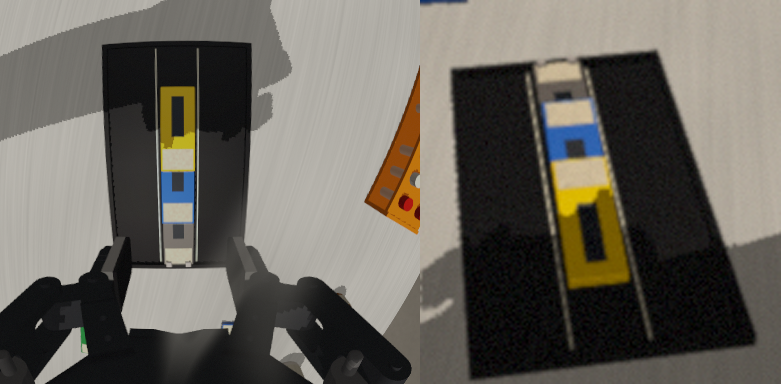

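The row is shingled straight between the lines, with label ends at crop v ≈ 255, 212 and 160, all the same way. Yellow's far end is at (160..195,87). I'll check the spacing by numbers, then hand in.

Run:
```python
from h import *
c=dict(np.load('pics/w6.npz'))
o=np.array([.5277,.155]);u=np.array([-.2317,.9728]);v=np.array([-u[1],u[0]])
def loc(p,z): X=wplane(c,p,z)[:,:2]-o; return np.c_[X@u,X@v].round(4).tolist()
Y=loc([[240.5,87],[275,87]],.011)+loc([[242,171],[274,171]],.0205); B=loc([[241.5,222.5],[272.5,222.5]],.0205)
print('yellow',Y,'blue label end',B)
if .042<np.mean([Y[2][0]-B[0][0],Y[3][0]-B[1][0]])<.07 and abs(np.mean(Y,0)[1])<.012: print(manip.hand_in())
```

```text
yellow [[0.0774, 0.0162], [0.0772, -0.0175], [-0.0054, 0.0154], [-0.0056, -0.0163]] blue label end [[-0.0607, 0.0172], [-0.0609, -0.0153]]
the job is handed in; nothing more can be done
None
```

The job is handed in: blue laps grey and yellow laps blue by about a third, both straight between the lines with labels the same way as grey's; the arm never went near the green mailer, and the judge's verdict was not shown.

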